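Seat an assay strip in the plate warmer

ROBOT

A 6-joint arm with a two-finger parallel gripper is mounted at the origin on the work surface. World frame = base frame: x ahead of the robot, y to its left, z up, the work surface at z = 0. Lengths are in m, angles in rad, forces in N, time in s.
With the tool pointing down it reaches from about 0.25 to 0.775 m from the base axis. Payload 8.9 kg.
Tool frame: the origin (TCP) lies on the centre line of the jaws, within the pads' length; the fingertips stand tip_extent ahead of it and the grasp point (between the pads) lies 11 mm behind it (tip_extent is the distance from the TCP to the fingertips, in m); z points along the fingers, y is the line along which they close (so a half turn about z gives the same grasp; the last joint's range is limited). The gripper opens to 85 mm and grips with 20 to 120 N. Pads are 22 mm wide; open, the fingers measure 114 mm over their backs; the gripper's body (76 mm by 85 mm) begins 54 mm behind the grasp point. The pads swing forward as they close: fully open they stand 13 mm farther back than shut.
Start: joints at [1.07, 0.291, -0.153, 1.127, 0, 1.431], TCP at [0.186, 0.491, 0.239] pointing down, gripper open.
Joint ranges: [-2.52, 2.52], [-0.91, 1.74], [-1.3, 1.37], [-1.96, 2.02], [-1.52, 1.47], [-3.14, 3.14]. Speed limits (rad/s): [2.22, 2.22, 2.79, 3.14, 3.14, 3.14].

INTERFACE

Orientations are given as [roll, pitch, yaw] about the fixed x, y, z axes, in that order (R = Rz(yaw) Ry(pitch) Rx(roll)).
In Python, from bench import * gives the robot as it stands. The module is installed in compiled form; this text tells all that it offers.
- The arm moves only by the tool drive_tool, never from a script. Its argument "commands" is a list of rows, each an object of numbers: "wx", "wy", "wz": the turn, a rotation vector about the world's x, y, z in degrees; "tx", "ty", "tz": the shift along the world's x, y, z in m; "fingers": the closure, from 0 (fully open) to 1 (shut). A call has 1 to 20 rows; each row is the pose to reach, as a shift and turn from the pose commanded when the call began; what a row does not reach only later rows make up. A row lasts 1/10 s, in which the tool goes at most 50 mm and 8.59 degrees, less where a joint would pass 70% of its speed; a pose out of reach is approached as far as the arm can. A call with a gripper value outside its range is refused whole. The fingers move at their own pace and stop on an object; "newtons" is the grip in N (left out, the last holds). Time passes only in rows, so rows that repeat a pose let the fingers close. It gives the time, the measured TCP pose, the force, the opening and the grip force at its end, in the units of the state.
- sense(): the state, without advancing time (a new reading comes with each control period).
- capture(name): name is "scene" or "side" or "wrist"; returns a dict with "img" (384x512x3 uint8, red, green, blue), "mtx" (3x3 intrinsics, pixels), "R" (3x3) and "t" (3): a world point X has camera coordinates R X + t. Camera axes: x right, y down, z forward; pixel columns grow to the right and rows downward; lengths in m; the calibration is good to about 2 mm. A picture is of the moment at which its call begins. There is no depth.
- close_job(): hands the job in; it is judged then, once.
Trained networks look in the newest picture that a camera, given by its name, has taken for a name from the list of things; names that differ only in an ending like _2 or _b are one class to them, and where a whole thing is asked for, a point or a joint stands for the part that bears it (a point fixed in the world has none). Each returns a list of dicts, best first, with "p" (0 to 1); they miss things now and then, are a little off and sometimes report something else, mostly with a low value. They report only what shows in the picture. A call takes as long as a camera call. They do not tell look-alikes from the thing itself.
- spot_in(camera, label): "pixel" ([column, row] in pixels, amid what is visible of it).
- silhouettes(camera, label): "mask" (384x512 bool, what is visible of it) and "pixel" ([column, row] in pixels, amid what is visible of it).
The state is a dict: "time_s": time; "joints": joint angles; "qd": joint speeds; "joint_torque": joint torques, N m; "tool_pos": TCP position; "tcp_rot": TCP orientation; "contact_force": force on the tool from outside, world axes, zero at the start; "wrist_torque": the same for the moment, N m; "opening": opening from 0.0 (shut) to 1.0 (fully open); "grip_force": force on a finger pad.
Only numpy, scipy, OpenCV 4.12 (cv2) and the standard library are available. Lean on these libraries where they do the work, as an engineer would, in place of code of your own. Each camera call takes 0.05 s, during which the arm holds its last target. There are 200 camera calls.

TASK

Take the blue-capped assay strip out of its bench rack and fit it into the front row of the strip frame in the plate warmer (the row nearest the control panel), feeling for the holes gently, without forcing it, so that all eight wells go in together, and keeping hold of it until its flange lies fully down on the frame. Then shut the clear cover. Leave the yellow-capped strip, the bottle, the dish and the tip box where they are.

Things in the scene. Friction and masses are not known exactly. Their poses are not given: they have to be found in the camera images.
- strip: Strip of eight clear assay wells with blue caps, 20 g. Origin: mid-strip, underside of its flange; z up, y along it; both ends alike. Above the origin a straight-sided bar to grip (flange and caps), 78 long (y), 9 wide (x), 9.5 high. Below: eight round flat-bottomed wells, 9 apart, 6.4 in diameter, 11.5 long, square-edged. Stands in the middle row of rack_a, flange on its top.
- row (a point): Nominal centre of the front row of holes, level with the frame's top; x away from the control panel, y along the row, z up. Eight holes 7.4 wide, 14 deep, 9 apart; eleven more rows follow, 9 apart, to +x. The strip is home with its origin at this height (within 2). The real row is parallel to y but lies up to 2.5 off this point in x and in y (see warmer): feel for it.
- warmer: White plate warmer, fixed: 220 (x) x 130 (y), housing top at 56; origin mid-underside, x from control panel to hinge. In its tray lies the white strip frame (128 x 86, top at 60), clipped down anywhere in the play of the tray, up to 2.5 off centre in x and in y, not turned; it does not yield. Strip wells that are more than about 0.7 off their holes stand on the frame's ribs.
- cover (a joint): Clear cover, hinged at the back: 0 shut, 1.9 rad fully open; starts open (1.6 to 1.85). Stiff hinge: it stays where left, about 1 to 2 N at the tab moves it. A shallow box 148 from hinge to front, 112 wide, 27 high when shut; it clears a seated strip. Its outer face (the top when shut) faces away from the robot when open.
- cover_tab (a point): Middle of the cover's blue tab, which sticks out 14 from its front wall, 40 wide, 8 thick: 155 from the hinge axis and 20 above it when shut. Its axes are the warmer's when shut and turn with the cover.
- cover_hinge (a point): Middle of the cover's hinge axis (along the warmer's y), fixed, 102.5 in +x from the warmer's origin, 56.5 above the bench.
- rack_a: White bench rack that holds the blue-capped strip, fixed: 40 (x) x 90 (y) x 20 high, three rows of eight holes 7.6 wide along y. Origin: centre of its underside.
- rack_b: Like rack_a; holds the yellow-capped strip.
- other_strip: Strip of the same make with yellow caps, standing in rack_b. Leave it alone.
- medium: Amber bottle with a white cap, 44 in diameter, 85 high, standing on the bench; origin at the centre of its underside. Leave it alone.
- dish: Clear covered culture dish, 65 in diameter, 15 high; origin at the centre of its underside. Leave it alone.
- tip_box: Blue pipette tip box with a clear lid, 77 x 112 x 68 high; origin at the centre of its underside. Leave it alone.
There are look-alikes about, which are no part of the job. What is shaped like the strip but orange, red or turquoise is not meant.

How it is judged:
By the outcome, as a careful person would: the job done as asked, in the order asked, and still so for the second after the job is handed in, with the robot touching nothing.
It also fails if it takes over 72 s, if anything falls off the work surface, if the arm or the gripper's body presses on something with over 40 N, if the wrist force passes 120 N, or if a joint passes its speed limit or range.

## Working session

There is one attempt and no reset: what is moved stays moved. The work goes in short steps, Python scripts to look and compute and a tool call to move; the robot and the scene stay as the last step left them, time stands still between calls to the robot, and variables do not carry over. Pictures are saved under pics/ and viewed, at most 10 in all, crops included, and the job is handed in when it is done.

Besides the shell and the picture viewer there is one more tool, called as name(argument=value, ...), one argument or row to a line, values as JSON. drive_tool: Moves the arm, as the interface text tells. Its arguments: {"type":"object","properties":{"commands":{"type":"array","items":{"type":"object","properties":{"wx":{"type":"number"},"wy":{"type":"number"},"wz":{"type":"number"},"tx":{"type":"number"},"ty":{"type":"number"},"tz":{"type":"number"},"fingers":{"type":"number"}}}},"newtons":{"type":"number"}},"required":["commands"]}

```bash
mkdir -p pics; cat > h.py <<'E'
from bench import *
import numpy as np, cv2
def save(n,img,box=None,k=1):
    if box: img=img[box[1]:box[3],box[0]:box[2]]
    img=cv2.resize(np.ascontiguousarray(img),None,fx=k,fy=k,interpolation=cv2.INTER_CUBIC)
    cv2.imwrite('pics/'+n+'.png',img[:,:,::-1])
def ray(c,p):
    d=c['R'].T@np.linalg.inv(c['mtx'])@np.array([p[0],p[1],1.]); o=-c['R'].T@c['t']; return o,d/np.linalg.norm(d)
def atz(c,p,z):
    o,d=ray(c,p); return o+d*(z-o[2])/d[2]
def tri(rs):
    A=np.zeros((3,3));b=np.zeros(3)
    for o,d in rs:
        P=np.eye(3)-np.outer(d,d);A+=P;b+=P@o
    x=np.linalg.solve(A,b); return x,[np.linalg.norm((np.eye(3)-np.outer(d,d))@(x-o)) for o,d in rs]
def proj(c,X):
    q=c['mtx']@(c['R']@np.asarray(X,float)+c['t']); return q[:2]/q[2]
E
python3 - <<'E'
from h import *
s=sense(); print(s)
a={n:capture(n) for n in ('scene','side')}
save('s1',np.vstack([a['scene']['img'],a['side']['img']]),k=0.78)
for n in a:
    print(n, -a[n]['R'].T@a[n]['t'])
    for l in ('strip','rack_a','warmer','cover','cover_tab','medium','dish','tip_box'):
        print(l,[(np.round(d['pixel']).tolist(),round(d['p'],2)) for d in spot_in(n,l)])
E
```

```text
{'time_s': 0.0, 'joints': array([ 1.06967581e+00,  2.91289887e-01, -1.54155662e-01,  1.12670261e+00,
       -1.29073693e-07,  1.43151537e+00]), 'qd': array([0.00091978, 0.0011442 , 0.00163653, 0.00019959, 0.00089545,
       0.00055832]), 'joint_torque': array([-2.70928676e-04, -5.37134600e+01,  3.31372046e+01,  1.56264816e-02,
       -2.03533318e-04, -4.50533162e-05]), 'tool_pos': array([0.18561814, 0.49061444, 0.23871637]), 'tcp_rot': array([-3.14025389e+00, -1.87548550e-04,  2.77975297e+00]), 'contact_force': array([ 0.16333879, -0.14356629, -0.29084355]), 'wrist_torque': array([ 0.01397019, -0.01165539, -0.00049344]), 'grip_force': 0.0, 'opening': 1.0070736981979402}
scene [1.03214861 0.54283661 1.06407089]
strip [([204.0, 130.0], 0.5), ([205.0, 170.0], 0.48)]
rack_a [([246.0, 162.0], 0.91), ([206.0, 136.0], 0.69)]
warmer [([288.0, 239.0], 0.97), ([206.0, 138.0], 0.59)]
cover [([262.0, 251.0], 0.61)]
cover_tab [([261.0, 249.0], 0.86)]
medium [([191.0, 212.0], 0.82)]
dish [([157.0, 179.0], 0.89)]
tip_box [([379.0, 294.0], 0.91), ([263.0, 250.0], 0.61)]
side [ 0.06273002 -0.86134589  0.75505786]
strip [([310.0, 241.0], 0.74), ([313.0, 281.0], 0.56), ([368.0, 292.0], 0.56)]
rack_a [([313.0, 287.0], 0.96), ([252.0, 247.0], 0.84)]
warmer [([314.0, 283.0], 0.67), ([256.0, 161.0], 0.66)]
cover [([273.0, 129.0], 0.92)]
cover_tab [([269.0, 130.0], 0.95)]
medium [([319.0, 199.0], 0.68)]
dish []
tip_box [([189.0, 144.0], 0.68)]
```

View pics/s1.png

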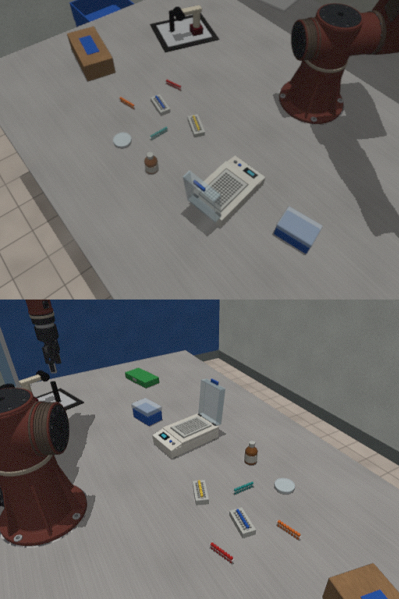

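The scene (top) shows the blue-capped strip in a rack at about (205,132) and the yellow one at about (251,160). Red, orange and turquoise loose strips are at about (222,108), (163,131) and (205,170). In the side view (bottom), blue is at about (310,284) and yellow at about (257,247). The blue one in the rack fits the description, and I'll confirm it in an enlarged crop.

```bash
python3 - <<'E'
from h import *
a={n:capture(n) for n in ('scene','side')}
A=cv2.resize(a['scene']['img'][85:205,140:300],(800,600))[:, :400]
import cv2
c1=cv2.resize(a['scene']['img'][90:190,150:280],(400,308),interpolation=cv2.INTER_CUBIC)
c2=cv2.resize(a['side']['img'][220:320,230:360],(400,308),interpolation=cv2.INTER_CUBIC)
save('crop',np.hstack([c1,c2]))
# blue-capped mask in pixel areas
def col(img,box):
    h=cv2.cvtColor(img,cv2.COLOR_RGB2HSV); m=(h[...,0]>100)&(h[...,0]<128)&(h[...,1]>110)
    z=np.zeros_like(m);z[box[1]:box[3],box[0]:box[2]]=1;m&=z; ys,xs=np.nonzero(m)
    p=np.c_[xs,ys]; c=p.mean(0); u,s,v=np.linalg.svd(p-c); t=(p-c)@v[0]
    return c,c+v[0]*t.min(),c+v[0]*t.max(),len(p)
q={'scene':col(a['scene']['img'],(180,110,230,155)),'side':col(a['side']['img'],(285,255,335,315))}
print(q)
x,e=tri([ray(a[n],q[n][0]) for n in q]);print('strip',x,e)
for n in q: print(n,atz(a[n],q[n][1],.026),atz(a[n],q[n][2],.026))
for l,ps in {'yellow rack':((246,162),(256,247)),'tab':((256,237),(275,105)),'bottle':((191,210),(320,199)),'tipbox':((379,294),(189,144))}.items():
    print(l,tri([ray(a['scene'],ps[0]),ray(a['side'],ps[1])]))
for n in a:
  for l in ('cover_tab','warmer','cover'):
    for d in silhouettes(n,l)[:2]:
      m=d['mask'];ys,xs=np.nonzero(m);print(n,l,d['p'],np.round(d['pixel']),xs.min(),xs.max(),ys.min(),ys.max(),m.sum())
c3=cv2.resize(a['scene']['img'][190:290,220:350],(400,308),interpolation=cv2.INTER_CUBIC)
c4=cv2.resize(a['side']['img'][95:205,185:315],(400,308),interpolation=cv2.INTER_CUBIC)
save('crop2',np.hstack([c3,c4]))
E
```

```text
{'scene': (array([204.77777778, 130.22222222]), array([199.7592345 , 123.17136819]), array([209.73580068, 137.18804753]), 36), 'side': (array([310.96875   , 281.07291667]), array([303.64842166, 269.21708033]), array([317.79411544, 292.12712242]), 96)}
strip [ 0.4839868  -0.33923974  0.02460565] [np.float64(0.0006103513871009285), np.float64(0.0006103513871009569)]
scene [ 0.47883806 -0.37108246  0.026     ] [ 0.48945761 -0.30545869  0.026     ]
side [ 0.49000273 -0.30340167  0.026     ] [ 0.47814925 -0.37328691  0.026     ]
yellow rack (array([ 0.44877577, -0.17340898,  0.00699171]), [np.float64(0.007835113816567854), np.float64(0.007835113816567782)])
tab (array([0.67854306, 0.13259238, 0.2091835 ]), [np.float64(0.0016260800893682559), np.float64(0.0016260800893683875)])
bottle (array([ 0.67848151, -0.11738818,  0.03036305]), [np.float64(0.005108195870517257), np.float64(0.0051081958705172)])
tipbox (array([0.4801549 , 0.34499783, 0.03307131]), [np.float64(3.232543015055346e-05), np.float64(3.23254301505147e-05)])
scene cover_tab 0.7 [258. 250.] 235 283 219 284 1860
scene warmer 0.74 [290. 240.] 235 339 200 289 5271
scene warmer 0.69 [250. 162.] 240 262 146 175 407
scene cover 0.9 [262. 252.] 234 283 219 285 1831
side cover_tab 0.76 [272. 127.] 253 288 101 160 1660
side warmer 0.69 [256. 161.] 196 288 101 202 4588
side cover 0.67 [256. 245.] 247 267 231 263 449
side cover 0.61 [275. 130.] 254 287 101 160 1535
```

View pics/crop.png

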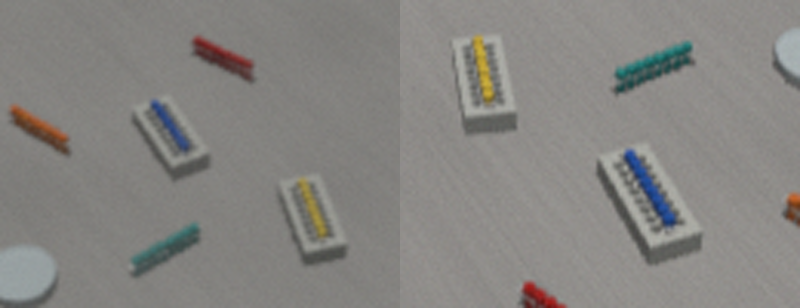

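View pics/crop2.png

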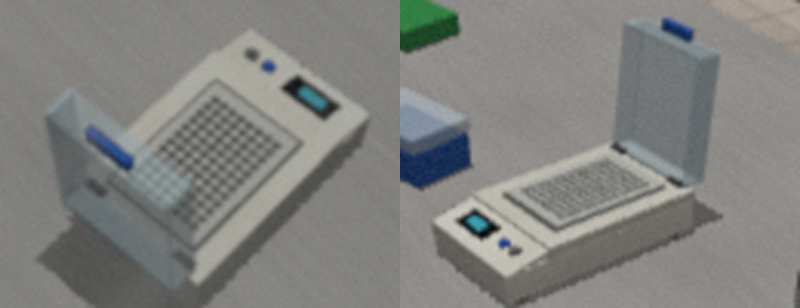

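The crops confirm it: the blue-capped strip stands in the middle row of its rack (scene (205,130), side (311,281)). The yellow one is in the other rack, and red, orange and turquoise lie loose on the bench. The second crop shows the warmer with its cover open, hinges on the +x side and the front panel towards the robot.

```bash
python3 - <<'E'
from h import *
a={n:capture(n) for n in ('scene','side','wrist')}
S=lambda x,y:(220+x/3.077,190+y/3.08); D=lambda x,y:(185+(x-400)/3.077,95+y/2.8)
print('hinge',tri([ray(a['scene'],S(140,223)),ray(a['side'],D(650,165))]))
for p in ((95,187),(185,260)): print(atz(a['scene'],S(*p),.0565))
for p in ((618,148),(682,183)): print(atz(a['side'],D(*p),.0565))
print('frame front, scene',[atz(a['scene'],S(*p),.06) for p in ((217,82),(300,143))])
print('frame front, side',[atz(a['side'],D(*p),.06) for p in ((505,194),(560,228))],'back',[atz(a['side'],D(*p),.06) for p in ((612,156),(664,186))])
c=a['wrist'];s=sense()
from scipy.spatial.transform import Rotation as Ro
T=Ro.from_euler('xyz',s['tcp_rot']).as_matrix()
print('cam in tcp',T.T@(-c['R'].T@c['t']-s['tool_pos']),'axes',np.round(T.T@c['R'].T,3),c['mtx'])
print('tool',np.round(T,3))
E
```

```text
hinge (array([0.64369325, 0.12714751, 0.05744364]), [np.float64(0.0031600329633039125), np.float64(0.003160032963303933)])
[0.64756353 0.08248681 0.0565    ]
[0.63440416 0.17346809 0.0565    ]
[0.63756685 0.17449696 0.0565    ]
[0.65466509 0.07854903 0.0565    ]
frame front, scene [array([0.50981156, 0.06925337, 0.06      ]), array([0.49735516, 0.15367765, 0.06      ])]
frame front, side [array([0.49509702, 0.14260531, 0.06      ]), array([0.51095767, 0.05907547, 0.06      ])] back [array([0.62100317, 0.15737287, 0.06      ]), array([0.63370713, 0.07769882, 0.06      ])]
cam in tcp [ 0.07802325  0.00053359 -0.13443666] axes [[ 0.001 -0.953 -0.303]
 [ 1.     0.001 -0.   ]
 [ 0.    -0.303  0.953]] [[340.85619119   0.         256.50654181]
 [  0.         340.85619119 189.54200959]
 [  0.           0.           1.        ]]
tool [[-0.935  0.354 -0.   ]
 [ 0.354  0.935 -0.   ]
 [ 0.    -0.    -1.   ]]
```

drive_tool(
  commands=[
    {"tx":0.334,"ty":-0.381,"tz":0.03,"wz":-60.5},
    {"tx":0.334,"ty":-0.381,"tz":0.03,"wz":-60.5},
    {"tx":0.334,"ty":-0.381,"tz":0.03,"wz":-60.5},
    {"tx":0.334,"ty":-0.381,"tz":0.03,"wz":-60.5},
    {"tx":0.334,"ty":-0.381,"tz":0.03,"wz":-60.5},
    {"tx":0.334,"ty":-0.381,"tz":0.03,"wz":-60.5},
    {"tx":0.334,"ty":-0.381,"tz":0.03,"wz":-60.5},
    {"tx":0.334,"ty":-0.381,"tz":0.03,"wz":-60.5},
    {"tx":0.334,"ty":-0.381,"tz":0.03,"wz":-60.5},
    {"tx":0.334,"ty":-0.381,"tz":0.03,"wz":-60.5},
    {"tx":0.334,"ty":-0.381,"tz":0.03,"wz":-60.5},
    {"tx":0.334,"ty":-0.381,"tz":0.03,"wz":-60.5},
    {"tx":0.334,"ty":-0.381,"tz":0.03,"wz":-60.5},
  ],
)

```text
invalid input
```

```bash
python3 - <<'E'
from h import *
c=capture('wrist'); save('w1',c['img'],k=1.56)
np.savez('w1.npz',**c); s=sense();print(s['time_s'],s['tool_pos'],s['tcp_rot'])
E
```

```text
1.5 [0.18580964 0.49099743 0.23928757] [-3.14153564e+00 -1.54215346e-05  2.77982332e+00]
```

View pics/w1.png

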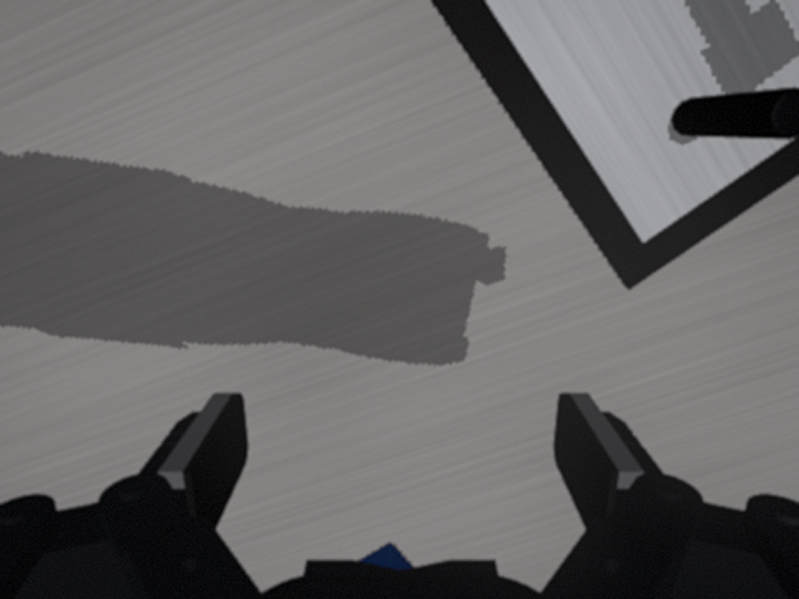

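The first call was refused. The picture shows only the start view: bench, fingers at about (230,400) and (570,400), and the black-framed board. I'll send full rows.

drive_tool(
  commands=[
    {"tx":0.334,"ty":-0.381,"tz":0.03,"wx":0,"wy":0,"wz":-60.5,"fingers":0},
    {"tx":0.334,"ty":-0.381,"tz":0.03,"wx":0,"wy":0,"wz":-60.5,"fingers":0},
    {"tx":0.334,"ty":-0.381,"tz":0.03,"wx":0,"wy":0,"wz":-60.5,"fingers":0},
    {"tx":0.334,"ty":-0.381,"tz":0.03,"wx":0,"wy":0,"wz":-60.5,"fingers":0},
    {"tx":0.334,"ty":-0.381,"tz":0.03,"wx":0,"wy":0,"wz":-60.5,"fingers":0},
    {"tx":0.334,"ty":-0.381,"tz":0.03,"wx":0,"wy":0,"wz":-60.5,"fingers":0},
    {"tx":0.334,"ty":-0.381,"tz":0.03,"wx":0,"wy":0,"wz":-60.5,"fingers":0},
    {"tx":0.334,"ty":-0.381,"tz":0.03,"wx":0,"wy":0,"wz":-60.5,"fingers":0},
    {"tx":0.334,"ty":-0.381,"tz":0.03,"wx":0,"wy":0,"wz":-60.5,"fingers":0},
    {"tx":0.334,"ty":-0.381,"tz":0.03,"wx":0,"wy":0,"wz":-60.5,"fingers":0},
    {"tx":0.334,"ty":-0.381,"tz":0.03,"wx":0,"wy":0,"wz":-60.5,"fingers":0},
    {"tx":0.334,"ty":-0.381,"tz":0.03,"wx":0,"wy":0,"wz":-60.5,"fingers":0},
    {"tx":0.334,"ty":-0.381,"tz":0.03,"wx":0,"wy":0,"wz":-60.5,"fingers":0},
  ],
  newtons=30,
)

```text
time_s: 2.8
tool_pos: [0.519, 0.1106, 0.2691]
tcp_rot: [-3.141, -0.0, 1.724]
contact_force: [-1.3, 0.6, 0.4]
opening: 1.001
grip_force: 0.0
```

```bash
python3 - <<'E'
from h import *
c=capture('wrist'); save('w2',c['img'],k=1.56)
np.savez('w2.npz',**c); s=sense();print(s['time_s'],s['tool_pos'],s['tcp_rot'])
E
```

```text
2.85 [0.51888483 0.11101681 0.26924907] [-3.14096183e+00 -3.76955480e-04  1.72502090e+00]
```

View pics/w2.png

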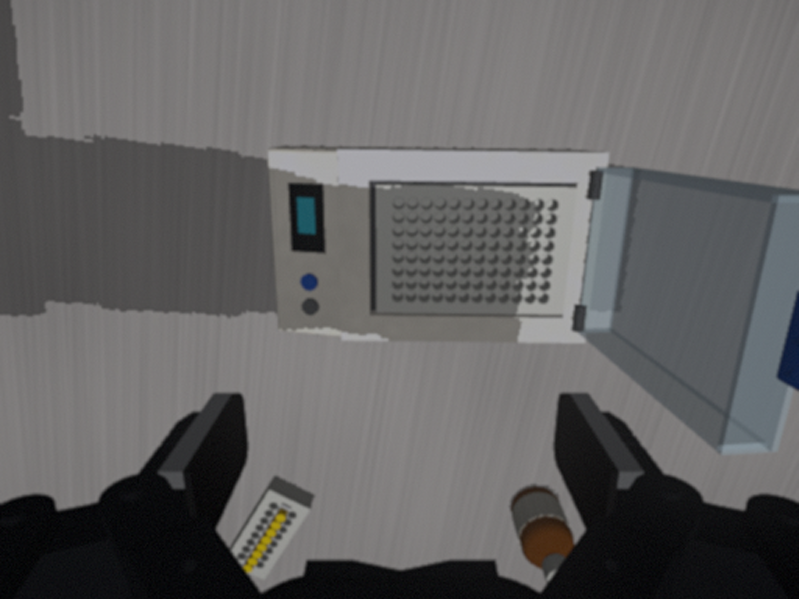

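The warmer is seen from above: the hole grid runs from about (397,204) to (550,298) in the enlarged image, front row at column ~397, and the cover is open to the right. Next I'll fit the grid in the rectified top plane.

```bash
cat > grid.py <<'E'
from h import *
from scipy.optimize import minimize
def fit(c,x0,z=.06,save_as=None):
    g=cv2.GaussianBlur(cv2.cvtColor(c['img'],cv2.COLOR_RGB2GRAY).astype(np.float32),(0,0),.7)
    bg=cv2.GaussianBlur(g,(0,0),5); n=g/bg
    i,j=np.meshgrid(np.arange(12)*.009,(np.arange(8)-3.5)*.009,indexing='ij')
    th=np.linspace(0,2*np.pi,16,endpoint=False)
    def samp(p,r):
        x,y,a=p; X=i[...,None]+r*np.cos(th); Y=j[...,None]+r*np.sin(th)
        W=np.stack([x+np.cos(a)*X-np.sin(a)*Y,y+np.sin(a)*X+np.cos(a)*Y,np.full_like(X,z)],-1)
        q=(W@c['R'].T+c['t'])@c['mtx'].T; q=q[...,:2]/q[...,2:]
        return cv2.remap(n,q[...,0].reshape(8*12,-1).astype(np.float32),q[...,1].reshape(8*12,-1).astype(np.float32),cv2.INTER_LINEAR).mean()
    f=lambda p: samp(p,.001)+samp(p,.0025)-samp(p,.0045)-samp(p,.0050)
    best=min(((f((x0[0]+dx,x0[1]+dy,x0[2]+da)),dx,dy,da) for dx in np.arange(-.008,.0081,.001) for dy in np.arange(-.008,.0081,.001) for da in np.radians([-2,-1,0,1,2])))
    p=np.array(x0)+best[1:]
    r=minimize(f,p,method='Nelder-Mead',options=dict(initial_simplex=[p,p+[.0007,0,0],p+[0,.0007,0],p+[0,0,.01]],xatol=1e-6,fatol=1e-6))
    return r.x,r.fun
E
python3 - <<'E'
from grid import *
c=dict(np.load('w2.npz'))
P=[atz(c,np.array(p)/1.56,.06) for p in ((398,204),(397,298),(553,204),(544,298))]
print(P); f=(P[0]+P[1])/2; d=P[0]-P[1]; x0=(f[0],f[1],np.arctan2(-d[0],d[1])); print('init',x0)
for z in (.06,.057): print(fit(c,x0,z))
a=x0[2]
print('hinges',[atz(c,np.array(p)/1.56,.0565) for p in ((596,184),(579,318))])
E
```

```text
[array([0.51249725, 0.14081293, 0.06      ]), array([0.52149485, 0.0779637 , 0.06      ]), array([0.61089887, 0.15611955, 0.06      ]), array([0.62006514, 0.09332387, 0.06      ])]
init (np.float64(0.5169960458424031), np.float64(0.10938831379543228), np.float64(0.14219549380818083))
(array([0.51765449, 0.10927219, 0.14743185]), np.float64(-0.4502854347229004))
(array([0.51825372, 0.1085652 , 0.14798058]), np.float64(-0.4480557441711426))
hinges [array([0.63615164, 0.17247946, 0.0565    ]), array([0.64861687, 0.08187444, 0.0565    ])]
```

drive_tool(
  commands=[
    {"tx":-0.036,"ty":-0.449,"tz":-0.06,"wx":0,"wy":0,"wz":-18.3,"fingers":0},
    {"tx":-0.036,"ty":-0.449,"tz":-0.06,"wx":0,"wy":0,"wz":-18.3,"fingers":0},
    {"tx":-0.036,"ty":-0.449,"tz":-0.06,"wx":0,"wy":0,"wz":-18.3,"fingers":0},
    {"tx":-0.036,"ty":-0.449,"tz":-0.06,"wx":0,"wy":0,"wz":-18.3,"fingers":0},
    {"tx":-0.036,"ty":-0.449,"tz":-0.06,"wx":0,"wy":0,"wz":-18.3,"fingers":0},
    {"tx":-0.036,"ty":-0.449,"tz":-0.06,"wx":0,"wy":0,"wz":-18.3,"fingers":0},
    {"tx":-0.036,"ty":-0.449,"tz":-0.06,"wx":0,"wy":0,"wz":-18.3,"fingers":0},
    {"tx":-0.036,"ty":-0.449,"tz":-0.06,"wx":0,"wy":0,"wz":-18.3,"fingers":0},
    {"tx":-0.036,"ty":-0.449,"tz":-0.06,"wx":0,"wy":0,"wz":-18.3,"fingers":0},
    {"tx":-0.036,"ty":-0.449,"tz":-0.06,"wx":0,"wy":0,"wz":-18.3,"fingers":0},
    {"tx":-0.036,"ty":-0.449,"tz":-0.06,"wx":0,"wy":0,"wz":-18.3,"fingers":0},
  ],
)

```text
time_s: 3.95
tool_pos: [0.4837, -0.3386, 0.2089]
tcp_rot: [-3.141, -0.001, 1.404]
contact_force: [-0.9, 0.7, 0.6]
opening: 1.001
grip_force: 0.0
```

```bash
cat > strip.py <<'E'
from h import *
def blue(c):
    h=cv2.cvtColor(c['img'],cv2.COLOR_RGB2HSV); m=((h[...,0]>100)&(h[...,0]<128)&(h[...,1]>110)&(h[...,2]>50)).astype(np.uint8)
    k,l,st,ce=cv2.connectedComponentsWithStats(cv2.morphologyEx(m,cv2.MORPH_CLOSE,np.ones((7,7),np.uint8)))
    out=[]
    for i in range(1,k):
        if st[i,4]<60: continue
        ys,xs=np.nonzero((l==i)&(m>0)); p=np.c_[xs,ys].astype(np.float32); r=cv2.minAreaRect(p)
        b=cv2.boxPoints(r); e=np.linalg.norm(b[0]-b[1])>np.linalg.norm(b[1]-b[2])
        A=(b[1]+b[2])/2,(b[0]+b[3])/2
        if not e: A=(b[0]+b[1])/2,(b[2]+b[3])/2
        out.append((st[i,4],r[0],p.mean(0),A[0],A[1]))
    return sorted(out,key=lambda t:-t[0])
E
python3 - <<'E'
from strip import *
c=capture('wrist'); save('w3',c['img'],k=1.56); np.savez('w3.npz',**c); s=sense();print(s['time_s'],s['tool_pos'],s['tcp_rot'])
for b in blue(c):
    E=[atz(c,p,.0275) for p in b[3:]]; d=E[0]-E[1]; print(b[0],b[1],b[3:],np.linalg.norm(d),(E[0]+E[1])/2,np.degrees(np.arctan2(d[1],d[0])))
b=blue(c)[0]; sc=capture('side')
print(tri([ray(c,b[1]),ray(sc,(310.97,281.07))]))
E
```

```text
4.0 [ 0.48395132 -0.33754078  0.20923679] [-3.14107748e+00 -8.52670719e-04  1.40532546e+00]
566 (256.0, 165.0) (array([256., 129.], dtype=float32), array([256., 201.], dtype=float32)) 0.07028857378762221 [ 0.4828321 -0.3373599  0.0275   ] 80.46986744051804
(array([ 0.48400375, -0.3379941 ,  0.02334352]), [np.float64(0.0013934141971720477), np.float64(0.0013934141971720859)])
```

View pics/w3.png

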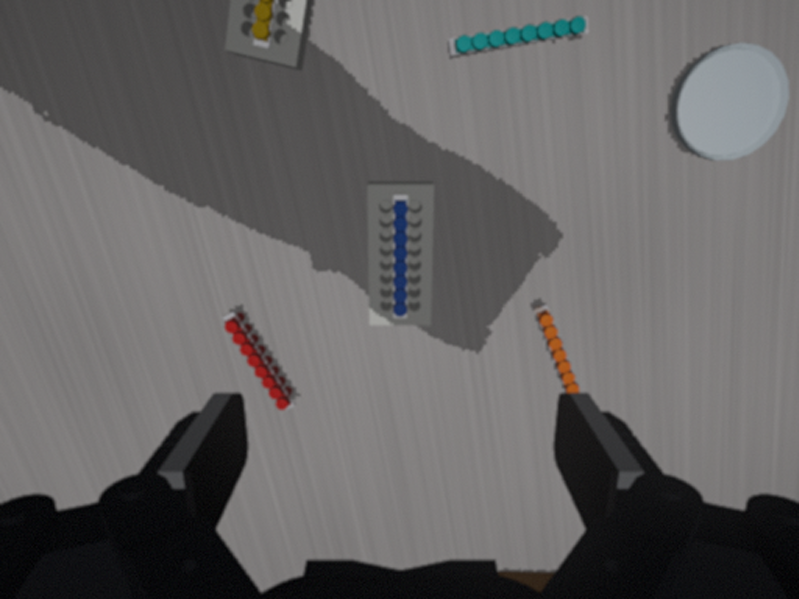

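The strip stands upright in the image, centred at (400,257) in the enlarged view and between the fingers. Red, orange and turquoise lie clear of it. I'll descend with the fingers partly closed.

drive_tool(
  commands=[
    {"tx":0,"ty":0.001,"tz":-0.05,"wx":0,"wy":0,"wz":0,"fingers":0.76},
    {"tx":0,"ty":0.001,"tz":-0.1,"wx":0,"wy":0,"wz":0,"fingers":0.76},
    {"tx":0,"ty":0.001,"tz":-0.14,"wx":0,"wy":0,"wz":0,"fingers":0.76},
    {"tx":0,"ty":0.001,"tz":-0.164,"wx":0,"wy":0,"wz":0,"fingers":0.76},
    {"tx":0,"ty":0.001,"tz":-0.164,"wx":0,"wy":0,"wz":0,"fingers":0.76},
    {"tx":0,"ty":0.001,"tz":-0.164,"wx":0,"wy":0,"wz":0,"fingers":0.76},
    {"tx":0,"ty":0.001,"tz":-0.164,"wx":0,"wy":0,"wz":0,"fingers":0.76},
  ],
)

```text
time_s: 4.75
tool_pos: [0.4853, -0.3382, 0.0475]
tcp_rot: [3.139, 0.002, 1.406]
contact_force: [0.4, -0.6, 0.5]
opening: 0.24
grip_force: 0.0
```

```bash
python3 - <<'E'
from strip import *
c=capture('wrist'); save('w4',c['img'],(150,90,370,255),3.6); np.savez('w4.npz',**c); s=sense();print(s)
for b in blue(c)[:2]:
    E=[atz(c,p,.0275) for p in b[3:]]; d=E[0]-E[1]; print(b[0],b[1],b[3:],np.linalg.norm(d),(E[0]+E[1])/2,np.degrees(np.arctan2(d[1],d[0])))
w=dict(np.load('w3.npz')); print(tri([ray(w,(256,129)),ray(c,blue(c)[0][3])]))
E
```

```text
{'time_s': 4.8, 'joints': array([-7.32609490e-01,  5.79596366e-01, -2.42129216e-01,  7.45734775e-01,
        3.98654474e-05,  1.00365883e+00]), 'qd': array([-0.00530251,  0.00350586, -0.00176094, -0.00487132, -0.00096754,
        0.00090586]), 'joint_torque': array([ 2.34431047e-01, -6.56888294e+01,  2.67861646e+01,  3.68479255e-02,
        9.20084130e-03,  3.95737545e-03]), 'tool_pos': array([ 0.48519217, -0.3384167 ,  0.04746444]), 'tcp_rot': array([3.13875754e+00, 1.75852286e-03, 1.40532191e+00]), 'contact_force': array([0.36690289, 0.56787412, 0.20018595]), 'wrist_torque': array([ 0.0096696 ,  0.02819308, -0.01898964]), 'grip_force': 0.0, 'opening': 0.24320544080871281}
1989 (252.5, 240.0) (array([252.5, 174. ], dtype=float32), array([252.5, 306. ], dtype=float32)) 0.0728977820385997 [ 0.48301341 -0.33762273  0.0275    ] 80.3805987132835
(array([ 0.48856826, -0.30374988,  0.01963693]), [np.float64(0.00011288967232553053), np.float64(0.00011288967232554796)])
```

View pics/w4.png

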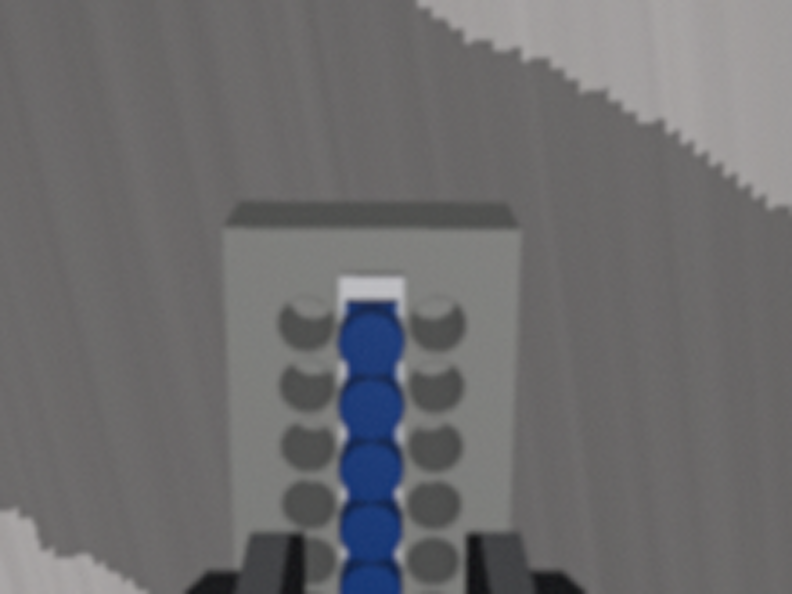

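drive_tool(
  commands=[
    {"tx":-0.002,"ty":0.0005,"tz":-0.008,"wx":0,"wy":0,"wz":0,"fingers":0.76},
    {"tx":-0.002,"ty":0.0005,"tz":-0.014,"wx":0,"wy":0,"wz":0,"fingers":0.76},
    {"tx":-0.002,"ty":0.0005,"tz":-0.017,"wx":0,"wy":0,"wz":0,"fingers":0.76},
    {"tx":-0.002,"ty":0.0005,"tz":-0.017,"wx":0,"wy":0,"wz":0,"fingers":0.76},
    {"tx":-0.002,"ty":0.0005,"tz":-0.017,"wx":0,"wy":0,"wz":0,"fingers":0.76},
  ],
)

```text
time_s: 5.3
tool_pos: [0.4816, -0.3374, 0.0282]
tcp_rot: [-3.141, -0.0, 1.404]
contact_force: [-2.0, 1.0, 3.1]
opening: 0.24
grip_force: 1.5
```

```bash
python3 - <<'E'
from strip import *
c=capture('wrist'); np.savez('w5.npz',**c); s=sense();print(s['tool_pos'],s['tcp_rot'],s['contact_force'])
b=blue(c)[0]; print(b[1:],b[0])
E
```

```text
[ 0.48157183 -0.33741615  0.02821487] [-3.14114616e+00 -2.32363920e-04  1.40427094e+00] [-1.57257718  1.09724836  2.63975542]
((261.5, 259.0), array([260.6142 , 257.94482], dtype=float32), array([261.5, 186. ], dtype=float32), array([261.5, 332. ], dtype=float32)) 2508
```

drive_tool(
  commands=[
    {"tx":0.0,"ty":0,"tz":0.002,"wx":0,"wy":0,"wz":0,"fingers":0.76},
    {"tx":0.0015,"ty":0,"tz":0.002,"wx":0,"wy":0,"wz":0,"fingers":0.76},
    {"tx":0.0015,"ty":0,"tz":0.002,"wx":0,"wy":0,"wz":0,"fingers":0.78},
    {"tx":0.0015,"ty":0,"tz":0.002,"wx":0,"wy":0,"wz":0,"fingers":0.78},
  ],
)

```text
time_s: 5.75
tool_pos: [0.4834, -0.3375, 0.0302]
tcp_rot: [3.142, 0.0, 1.405]
contact_force: [-0.4, -0.6, -0.1]
opening: 0.219
grip_force: 0.0
```

```bash
python3 - <<'E'
from strip import *
c=capture('wrist'); np.savez('w5.npz',**c); s=sense();print(s['tool_pos'],s['tcp_rot'],s['contact_force'],s['grip_force'])
b=blue(c)[0]; print(b[1:],b[0])
E
```

```text
[ 0.4833567  -0.33750113  0.03022947] [ 3.14157734e+00 -8.29424629e-06  1.40449156e+00] [-0.07152729 -0.79621343  0.21058938] 0.0
((256.5, 257.5), array([256.5504 , 256.20416], dtype=float32), array([256.5, 185. ], dtype=float32), array([256.5, 330. ], dtype=float32)) 2445
```

drive_tool(
  commands=[
    {"tx":0,"ty":0,"tz":0,"wx":0,"wy":0,"wz":0,"fingers":1},
    {"tx":0,"ty":0,"tz":0,"wx":0,"wy":0,"wz":0,"fingers":1},
    {"tx":0,"ty":0,"tz":0,"wx":0,"wy":0,"wz":0,"fingers":1},
    {"tx":0,"ty":0,"tz":0,"wx":0,"wy":0,"wz":0,"fingers":1},
    {"tx":0,"ty":0,"tz":0,"wx":0,"wy":0,"wz":0,"fingers":1},
    {"tx":0,"ty":0,"tz":0.003,"wx":0,"wy":0,"wz":0,"fingers":1},
    {"tx":0,"ty":0,"tz":0.008,"wx":0,"wy":0,"wz":0,"fingers":1},
    {"tx":0,"ty":0,"tz":0.014,"wx":0,"wy":0,"wz":0,"fingers":1},
    {"tx":0,"ty":0,"tz":0.03,"wx":0,"wy":0,"wz":0,"fingers":1},
    {"tx":0,"ty":0,"tz":0.07,"wx":0,"wy":0,"wz":0,"fingers":1},
    {"tx":0,"ty":0,"tz":0.09,"wx":0,"wy":0,"wz":0,"fingers":1},
    {"tx":0,"ty":0,"tz":0.09,"wx":0,"wy":0,"wz":0,"fingers":1},
    {"tx":0,"ty":0,"tz":0.09,"wx":0,"wy":0,"wz":0,"fingers":1},
  ],
  newtons=40,
)

```text
time_s: 7.1
tool_pos: [0.4835, -0.3376, 0.1207]
tcp_rot: [3.141, 0.001, 1.404]
contact_force: [-0.8, 0.1, -1.0]
opening: 0.085
grip_force: 41.0
```

```bash
python3 - <<'E'
from strip import *
c=capture('wrist'); np.savez('w6.npz',**c); s=sense();print(s['time_s'],s['tool_pos'],s['tcp_rot'],s['contact_force'],s['grip_force'],s['opening'])
for b in blue(c)[:2]: print(b[1:],b[0])
save('w6',c['img'])
E
```

```text
7.15 [ 0.4830162  -0.33717813  0.11985506] [-3.14103115e+00 -4.09029298e-04  1.40448510e+00] [-0.92431543 -0.11567918 -1.39407855] 40.9653388580773 0.08942642236409275
((257.0, 257.0), array([256.48166, 256.40997], dtype=float32), array([257., 185.], dtype=float32), array([257., 329.], dtype=float32)) 2579
```

View pics/w6.png

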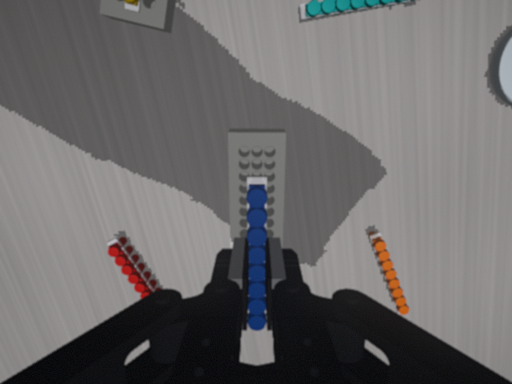

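```bash
python3 - <<'E'
from strip import *
from scipy.spatial.transform import Rotation as Ro
for n,T,r in (('w5',[.48336,-.33750,.0302],[np.pi,0,1.4045]),('w6',[.4833,-.3374,.1202],[np.pi,0,1.4045])):
    c=dict(np.load(n+'.npz')); b=blue(c)[0]; Rm=Ro.from_euler('xyz',r).as_matrix()
    E=[Rm.T@(atz(c,p,T[2]-.002)-T) for p in b[3:]]; print(n,E,(E[0]+E[1])/2,np.linalg.norm(E[0]-E[1]))
E
```

```text
w5 [array([ 0.03671739, -0.00033204,  0.002     ]), array([-0.0365719 , -0.00026652,  0.002     ])] [ 7.27413715e-05 -2.99281624e-04  2.00000000e-03] 0.07328931893134416
w6 [array([3.63877863e-02, 4.06194089e-05, 2.00000000e-03]), array([-0.03658954,  0.00013407,  0.002     ])] [-1.00879099e-04  8.73450272e-05  2.00000000e-03] 0.0729773905844249
```

The strip is held squarely at (257,257), and the rack below it is empty. Now over to the row.

drive_tool(
  commands=[
    {"tx":0.034,"ty":0.447,"tz":0.05,"wx":0,"wy":0,"wz":18.0,"fingers":1},
    {"tx":0.034,"ty":0.447,"tz":0.05,"wx":0,"wy":0,"wz":18.0,"fingers":1},
    {"tx":0.034,"ty":0.447,"tz":0.05,"wx":0,"wy":0,"wz":18.0,"fingers":1},
    {"tx":0.034,"ty":0.447,"tz":0.05,"wx":0,"wy":0,"wz":18.0,"fingers":1},
    {"tx":0.034,"ty":0.447,"tz":0.05,"wx":0,"wy":0,"wz":18.0,"fingers":1},
    {"tx":0.034,"ty":0.447,"tz":0.05,"wx":0,"wy":0,"wz":18.0,"fingers":1},
    {"tx":0.034,"ty":0.447,"tz":0.05,"wx":0,"wy":0,"wz":18.0,"fingers":1},
    {"tx":0.034,"ty":0.447,"tz":0.05,"wx":0,"wy":0,"wz":18.0,"fingers":1},
    {"tx":0.034,"ty":0.447,"tz":0.05,"wx":0,"wy":0,"wz":18.0,"fingers":1},
    {"tx":0.034,"ty":0.447,"tz":0.05,"wx":0,"wy":0,"wz":18.0,"fingers":1},
    {"tx":0.034,"ty":0.447,"tz":0.02,"wx":0,"wy":0,"wz":18.0,"fingers":1},
    {"tx":0.034,"ty":0.447,"tz":-0.01,"wx":0,"wy":0,"wz":18.0,"fingers":1},
    {"tx":0.034,"ty":0.447,"tz":-0.01,"wx":0,"wy":0,"wz":18.0,"fingers":1},
    {"tx":0.034,"ty":0.447,"tz":-0.01,"wx":0,"wy":0,"wz":18.0,"fingers":1},
    {"tx":0.034,"ty":0.447,"tz":-0.01,"wx":0,"wy":0,"wz":18.0,"fingers":1},
  ],
)

```text
time_s: 8.65
tool_pos: [0.518, 0.1092, 0.1113]
tcp_rot: [3.141, 0.0, 1.718]
contact_force: [0.5, -0.1, -0.6]
opening: 0.086
grip_force: 41.0
```

```bash
python3 - <<'E'
from grid import *
from strip import blue
for i in range(3):
    s=sense();print(s['time_s'],s['tool_pos'],s['tcp_rot'],s['contact_force'])
    c=capture('wrist'); print(blue(c)[0][1])
np.savez('w7.npz',**c)
h=cv2.cvtColor(c['img'],cv2.COLOR_RGB2GRAY)
save('w7',c['img'],k=1.56)
E
```

```text
8.65 [0.51800314 0.10922135 0.11131681] [3.14050710e+00 1.15418186e-04 1.71812394e+00] [ 0.53588102 -0.06358835 -0.61950838]
(257.0, 257.0)
8.7 [0.51824229 0.10928343 0.11152297] [3.13980475e+00 2.01819228e-04 1.71820106e+00] [ 0.23302693 -0.46417173 -0.41999938]
(257.0, 257.0)
8.75 [0.51824729 0.10934683 0.11153116] [3.13962750e+00 1.81294522e-04 1.71827562e+00] [-0.1923799  -0.43652289 -0.47225287]
(257.0, 257.0)
```

View pics/w7.png

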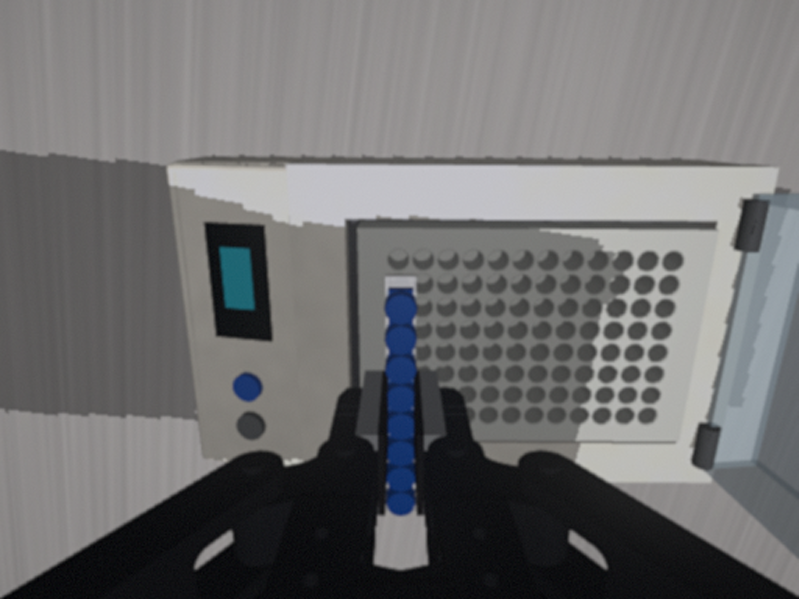

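The strip is above the front row: its column is ~400 and the visible hole of that row is at (398,258). I'll refit the grid from this closer view.

```bash
sed -i 's/def fit(c,x0,z=.06,save_as=None):/def fit(c,x0,z=.06,lo=0,m=12):/; s/np.arange(12)\*.009/np.arange(lo,m)*.009/; s/reshape(8\*12,-1)/reshape(8*(m-lo),-1)/g' grid.py; python3 - <<'E'
from grid import *
from strip import blue
c=dict(np.load('w7.npz'))
for lo,m in ((4,12),(3,9),(6,12)): print(fit(c,(.5177,.1093,.1474),.06,lo,m))
print(fit(dict(np.load('w2.npz')),(.5177,.1093,.1474),.06,0,6))
b=blue(c)[0];E=[atz(c,p,.1095) for p in b[3:]];print((E[0]+E[1])/2, np.arctan2(*(E[0]-E[1])[[0,1]]))
p=np.array((398,258))/1.56; print('hole8',atz(c,p,.06), 'exp from row', )
E
```

```text
(array([0.51682409, 0.11057931, 0.14229093]), np.float64(-0.9037445783615112))
(array([0.52579999, 0.11195477, 0.14039662]), np.float64(-0.8002884387969971))
(array([0.51676889, 0.11069529, 0.14124344]), np.float64(-0.986060619354248))
(array([0.51740942, 0.10908042, 0.13884911]), np.float64(-0.3524503707885742))
[0.5182528  0.10981021 0.1095    ] -0.14876162087628
hole8 [0.51249304 0.14209807 0.06      ] exp from row
```

drive_tool(
  commands=[
    {"tx":-0.0012,"ty":0.0009,"tz":-0.015,"wx":0,"wy":0,"wz":-0.4,"fingers":1},
    {"tx":-0.0012,"ty":0.0009,"tz":-0.025,"wx":0,"wy":0,"wz":-0.4,"fingers":1},
    {"tx":-0.0012,"ty":0.0009,"tz":-0.028,"wx":0,"wy":0,"wz":-0.4,"fingers":1},
    {"tx":-0.0012,"ty":0.0009,"tz":-0.0285,"wx":0,"wy":0,"wz":-0.4,"fingers":1},
    {"tx":-0.0012,"ty":0.0009,"tz":-0.0295,"wx":0,"wy":0,"wz":-0.4,"fingers":1},
    {"tx":-0.0012,"ty":0.0009,"tz":-0.0305,"wx":0,"wy":0,"wz":-0.4,"fingers":1},
    {"tx":-0.0012,"ty":0.0009,"tz":-0.0305,"wx":0,"wy":0,"wz":-0.4,"fingers":1},
  ],
)

```text
time_s: 9.5
tool_pos: [0.5165, 0.1104, 0.08]
tcp_rot: [3.141, 0.0, 1.712]
contact_force: [-0.0, -0.1, 0.2]
opening: 0.086
grip_force: 41.0
```

```bash
python3 - <<'E'
from grid import *
from strip import blue
c=capture('wrist');s=sense();print(s['time_s'],s['tool_pos'],s['tcp_rot'],s['contact_force'],s['wrist_torque'])
np.savez('w8.npz',**c)
for lo,m in ((4,12),(5,12),(6,12)): print(fit(c,(.517,.1105,.1415),.06,lo,m))
b=blue(c)[0];print(b[1]);E=[atz(c,p,s['tool_pos'][2]-.002) for p in b[3:]];print((E[0]+E[1])/2, np.arctan2(*(E[0]-E[1])[[0,1]]))
E
```

```text
9.55 [0.51651363 0.11042229 0.07999007] [3.14087136e+00 5.10238877e-05 1.71165443e+00] [ 0.60353646 -0.30284931  0.67837178] [ 0.02291891 -0.16055014 -0.05555091]
(array([0.51673278, 0.11071068, 0.14169448]), np.float64(-0.8959760665893555))
(array([0.51670091, 0.1107946 , 0.14098359]), np.float64(-0.9306150674819946))
(array([0.51670085, 0.11072959, 0.14163254]), np.float64(-0.9953491687774658))
(256.5, 257.0)
[0.51627623 0.11089922 0.07799007] -0.14173522056992405
```

drive_tool(
  commands=[
    {"tx":0.0,"ty":0.0002,"tz":-0.0007,"wx":0,"wy":0,"wz":0,"fingers":1},
    {"tx":0.0,"ty":0.0002,"tz":-0.0014,"wx":0,"wy":0,"wz":0,"fingers":1},
    {"tx":0.0,"ty":0.0002,"tz":-0.002,"wx":0,"wy":0,"wz":0,"fingers":1},
    {"tx":0.0,"ty":0.0002,"tz":-0.002,"wx":0,"wy":0,"wz":0,"fingers":1},
  ],
)

```text
time_s: 9.95
tool_pos: [0.5164, 0.1106, 0.0778]
tcp_rot: [3.141, 0.0, 1.712]
contact_force: [2.0, -0.5, -0.3]
opening: 0.086
grip_force: 41.0
```

drive_tool(
  commands=[
    {"tx":0.0003,"ty":0.0002,"tz":-0.0005,"wx":0,"wy":0,"wz":0,"fingers":1},
    {"tx":0.0003,"ty":0.0002,"tz":-0.0015,"wx":0,"wy":0,"wz":0,"fingers":1},
    {"tx":0.0003,"ty":0.0002,"tz":-0.0025,"wx":0,"wy":0,"wz":0,"fingers":1},
    {"tx":0.0003,"ty":0.0002,"tz":-0.003,"wx":0,"wy":0,"wz":0,"fingers":1},
    {"tx":0.0003,"ty":0.0002,"tz":-0.003,"wx":0,"wy":0,"wz":0,"fingers":1},
  ],
)

```text
time_s: 10.45
tool_pos: [0.5164, 0.1108, 0.0747]
tcp_rot: [3.142, -0.0, 1.712]
contact_force: [1.4, 0.8, -0.3]
opening: 0.089
grip_force: 40.9
```

drive_tool(
  commands=[
    {"tx":0.0003,"ty":0,"tz":-0.001,"wx":0,"wy":0,"wz":0,"fingers":1},
    {"tx":0.0003,"ty":0,"tz":-0.002,"wx":0,"wy":0,"wz":0,"fingers":1},
    {"tx":0.0003,"ty":0,"tz":-0.003,"wx":0,"wy":0,"wz":0,"fingers":1},
    {"tx":0.0003,"ty":0,"tz":-0.0035,"wx":0,"wy":0,"wz":0,"fingers":1},
    {"tx":0.0003,"ty":0,"tz":-0.0035,"wx":0,"wy":0,"wz":0,"fingers":1},
  ],
)

```text
time_s: 10.95
tool_pos: [0.5165, 0.1108, 0.0711]
tcp_rot: [-3.141, -0.0, 1.712]
contact_force: [-0.2, 0.2, 0.1]
opening: 0.086
grip_force: 41.0
```

```bash
python3 - <<'E'
from strip import *
c=capture('wrist');s=sense();print(s['tool_pos'],s['tcp_rot'],s['contact_force'],s['wrist_torque'])
print(blue(c)[0][1:])
E
```

```text
[0.51654447 0.11080446 0.07120529] [-3.14122446e+00 -1.02374740e-05  1.71163835e+00] [-0.04515383 -0.98488671 -0.48179506] [-0.04806075 -0.0100287   0.02263263]
((256.5, 257.0), array([256.47534, 257.22302], dtype=float32), array([256.5, 185. ], dtype=float32), array([256.5, 329. ], dtype=float32))
```

drive_tool(
  commands=[
    {"tx":0,"ty":0,"tz":-0.0005,"wx":0,"wy":0,"wz":0,"fingers":1},
    {"tx":0,"ty":0,"tz":-0.001,"wx":0,"wy":0,"wz":0,"fingers":1},
    {"tx":0,"ty":0,"tz":-0.001,"wx":0,"wy":0,"wz":0,"fingers":1},
  ],
)

```text
time_s: 11.3
tool_pos: [0.5166, 0.1108, 0.0703]
tcp_rot: [-3.141, 0.0, 1.712]
contact_force: [-0.5, -0.2, 0.7]
opening: 0.088
grip_force: 41.1
```

drive_tool(
  commands=[
    {"tx":0,"ty":0,"tz":-0.0004,"wx":0,"wy":0,"wz":0,"fingers":1},
    {"tx":0,"ty":0,"tz":-0.0006,"wx":0,"wy":0,"wz":0,"fingers":1},
    {"tx":0,"ty":0,"tz":-0.0006,"wx":0,"wy":0,"wz":0,"fingers":1},
  ],
)

```text
time_s: 11.6
tool_pos: [0.5166, 0.1108, 0.0702]
tcp_rot: [3.141, 0.0, 1.712]
contact_force: [-2.3, 0.5, 7.3]
opening: 0.085
grip_force: 41.9
```

drive_tool(
  commands=[
    {"tx":0,"ty":0,"tz":0.0003,"wx":0,"wy":0,"wz":0,"fingers":1},
    {"tx":0,"ty":0,"tz":0.0003,"wx":0,"wy":0,"wz":0,"fingers":0.7},
    {"tx":0,"ty":0,"tz":0.0003,"wx":0,"wy":0,"wz":0,"fingers":0.7},
    {"tx":0,"ty":0,"tz":0.0003,"wx":0,"wy":0,"wz":0,"fingers":0.7},
    {"tx":0,"ty":0,"tz":0.0003,"wx":0,"wy":0,"wz":0,"fingers":0.7},
    {"tx":0,"ty":0,"tz":0.01,"wx":0,"wy":0,"wz":0,"fingers":0.7},
    {"tx":0,"ty":0,"tz":0.03,"wx":0,"wy":0,"wz":0,"fingers":0.7},
    {"tx":0,"ty":0,"tz":0.06,"wx":0,"wy":0,"wz":0,"fingers":0.7},
    {"tx":0,"ty":0,"tz":0.1,"wx":0,"wy":0,"wz":0,"fingers":0.7},
    {"tx":0,"ty":0,"tz":0.15,"wx":0,"wy":0,"wz":0,"fingers":0.7},
    {"tx":0,"ty":0,"tz":0.18,"wx":0,"wy":0,"wz":0,"fingers":0.7},
    {"tx":0,"ty":0,"tz":0.18,"wx":0,"wy":0,"wz":0,"fingers":0.7},
    {"tx":0,"ty":0,"tz":0.18,"wx":0,"wy":0,"wz":0,"fingers":0.7},
  ],
)

```text
time_s: 12.9
tool_pos: [0.517, 0.1108, 0.2506]
tcp_rot: [3.14, 0.0, 1.712]
contact_force: [0.1, -0.6, 0.2]
opening: 0.301
grip_force: 0.0
```

```bash
python3 - <<'E'
from strip import *
c=capture('wrist');s=sense();print(s['time_s'],s['tool_pos'],s['tcp_rot'],s['contact_force'])
c1=cv2.resize(c['img'][80:260,140:512],(744,360))
sd=capture('side');sc=capture('scene'); a=cv2.resize(sd['img'][95:205,185:315],(372,230)); b=cv2.resize(sc['img'][190:290,220:350],(372,230))
save('w9',np.vstack([c1,np.hstack([a,b])]))
for z in (.0675,):
  for b in blue(c)[:4]: 
    E=[atz(c,p,z) for p in b[3:]]; print(b[0],b[1],(E[0]+E[1])/2,np.linalg.norm(E[0]-E[1]))
for n in (sd,sc):
  print([(b[0],b[1],b[3],b[4]) for b in blue(n)[:6]])
np.savez('w9.npz',**c)
E
```

```text
12.95 [0.51639428 0.11079232 0.24952691] [-3.14130973e+00 -3.17239076e-05  1.71165213e+00] [ 0.18786342 -0.57632778 -0.09296566]
525 (256.0, 165.5) [0.51657543 0.11092079 0.0675    ] 0.06975717718252654
82 (196.5, 186.5) [0.46196193 0.08304591 0.0675    ] 0.00919333896063616
[(np.int32(14735), (124.0, 50.0), array([210.,  50.], dtype=float32), array([38., 50.], dtype=float32)), (np.int32(2825), (258.5, 35.49999237060547), array([258.5,   0. ], dtype=float32), array([258.5     ,  70.999985], dtype=float32)), (np.int32(398), (188.58413696289062, 151.21331787109375), array([170.1541 , 149.58714], dtype=float32), array([207.01418, 152.8395 ], dtype=float32)), (np.int32(243), (479.5, 377.5), array([463. , 377.5], dtype=float32), array([496. , 377.5], dtype=float32))]
[(np.int32(1599), (129.17071533203125, 4.963418960571289), array([165.4329  ,  -8.396343], dtype=float32), array([92.90852 , 18.323181], dtype=float32)), (np.int32(420), (373.0787048339844, 308.1741638183594), array([352.08994, 295.05618], dtype=float32), array([394.06747, 321.29214], dtype=float32)), (np.int32(347), (113.761474609375, 57.12844467163086), array([107.72478 ,  45.917435], dtype=float32), array([119.79817 ,  68.339455], dtype=float32)), (np.int32(62), (299.3800048828125, 227.65997314453125), array([289.06   , 219.91997], dtype=float32), array([309.7    , 235.39998], dtype=float32))]
```

View pics/w9.png

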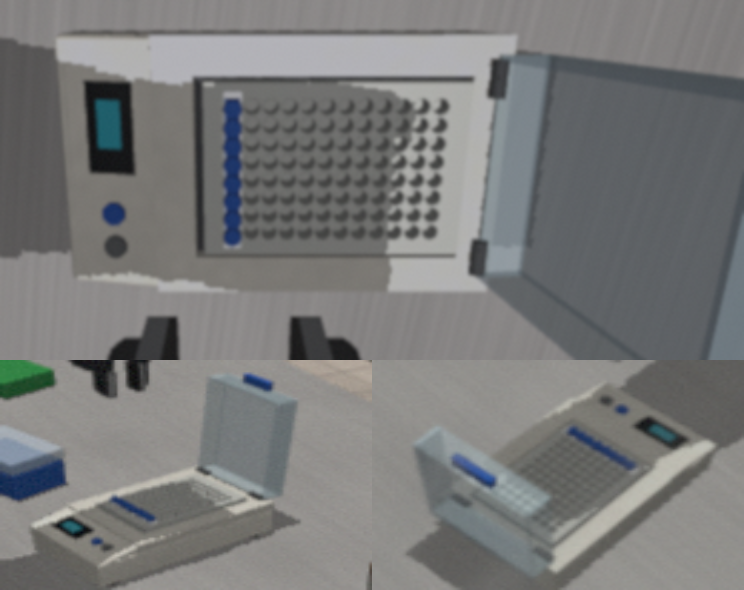

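The strip sits flush in the front row (column ~232 in the top panel), with eleven empty rows behind it, and the cover is still open. I'll close the fingers and go behind the cover over its top (tab at ~0.209 high).

drive_tool(
  commands=[
    {"tx":0,"ty":0,"tz":0.025,"wx":0,"wy":0,"wz":0,"fingers":1},
    {"tx":0.05,"ty":0.007,"tz":0.025,"wx":0,"wy":0,"wz":0,"fingers":1},
    {"tx":0.1,"ty":0.0135,"tz":0.025,"wx":0,"wy":0,"wz":0,"fingers":1},
    {"tx":0.15,"ty":0.02,"tz":0.025,"wx":0,"wy":0,"wz":0,"fingers":1},
    {"tx":0.203,"ty":0.0274,"tz":0.025,"wx":0,"wy":0,"wz":0,"fingers":1},
    {"tx":0.203,"ty":0.0274,"tz":0.025,"wx":0,"wy":0,"wz":0,"fingers":1},
    {"tx":0.203,"ty":0.0274,"tz":0.025,"wx":0,"wy":0,"wz":0,"fingers":1},
    {"tx":0.203,"ty":0.0274,"tz":0.025,"wx":0,"wy":0,"wz":0,"fingers":1},
  ],
)

```text
time_s: 13.85
tool_pos: [0.719, 0.1382, 0.2732]
tcp_rot: [-3.139, -0.0, 1.712]
contact_force: [-0.0, 0.1, -0.6]
opening: 0.001
grip_force: 0.0
```

```bash
python3 - <<'E'
from h import *
s=sense();print(s['tool_pos'],s['tcp_rot'],s['joints'],s['contact_force'])
a={n:capture(n) for n in ('scene','side')}
print(tri([ray(a['scene'],(256,237.8)),ray(a['side'],(274.8,105.5))]))
# tab: saturated blue near expected pixel
for n,p in (('scene',(256,238)),('side',(275,105))):
    I=a[n]['img']; x,y=p; r=I[y-14:y+15,x-16:x+17].astype(int); m=(r[...,2]-r[...,0]>50); ys,xs=np.nonzero(m); print(n,m.sum(),xs.mean()+x-16 if m.any() else 0,ys.mean()+y-14 if m.any() else 0)
E
```

```text
[0.71899765 0.13817192 0.27321902] [-3.13904983e+00 -1.46315607e-04  1.71172504e+00] [9.01164952e-02 7.32408709e-01 6.59708925e-01 1.50064352e+00
 1.69753226e-05 1.51998390e+00] [-0.00836286  0.14717492 -0.6292199 ]
(array([0.67869948, 0.13332981, 0.20724425]), [np.float64(0.0013161865529514127), np.float64(0.0013161865529510179)])
scene 41 257.1219512195122 239.0
side 28 274.85714285714283 104.92857142857143
```

drive_tool(
  commands=[
    {"tx":0,"ty":0,"tz":-0.04,"wx":0,"wy":0,"wz":0,"fingers":1},
    {"tx":0,"ty":0,"tz":-0.075,"wx":0,"wy":0,"wz":0,"fingers":1},
    {"tx":0,"ty":0,"tz":-0.09,"wx":0,"wy":0,"wz":0,"fingers":1},
    {"tx":0,"ty":0,"tz":-0.09,"wx":0,"wy":0,"wz":0,"fingers":1},
  ],
)

```text
time_s: 14.35
tool_pos: [0.7174, 0.138, 0.183]
tcp_rot: [-3.137, -0.0, 1.712]
contact_force: [-1.4, -0.1, 0.6]
opening: -0.002
grip_force: 0.0
```

```bash
python3 - <<'E'
import numpy as np
H=(.6424,.1272);a=.1415
for th in (96,90,80,70,60,50,40,30,20,12,6,2,0):
    t=np.radians(th); X=-.13*np.cos(t)+.027*np.sin(t)+.0145; Z=.13*np.sin(t)+.027*np.cos(t)+.0565+.0087
    P=np.array([H[0]+X*np.cos(a),H[1]+X*np.sin(a),Z]); print(th,np.round(P,4),np.round(P-[.7196,.1382,.185],4))
E
```

```text
96 [0.6968 0.1349 0.1917] [-0.0228 -0.0033  0.0067]
90 [0.6835 0.1331 0.1952] [-0.0361 -0.0051  0.0102]
80 [0.6607 0.1298 0.1979] [-0.0589 -0.0084  0.0129]
70 [0.6379 0.1266 0.1966] [-0.0817 -0.0116  0.0116]
60 [0.6156 0.1234 0.1913] [-0.104  -0.0148  0.0063]
50 [0.5945 0.1204 0.1821] [-0.1251 -0.0178 -0.0029]
40 [0.5753 0.1176 0.1694] [-0.1443 -0.0206 -0.0156]
30 [0.5587 0.1153 0.1536] [-0.1609 -0.0229 -0.0314]
20 [0.545  0.1133 0.135 ] [-0.1746 -0.0249 -0.05  ]
12 [0.5364 0.1121 0.1186] [-0.1832 -0.0261 -0.0664]
6 [0.5316 0.1114 0.1056] [-0.188  -0.0268 -0.0794]
2 [0.5291 0.1111 0.0967] [-0.1905 -0.0271 -0.0883]
0 [0.5281 0.1109 0.0922] [-0.1915 -0.0273 -0.0928]
```

drive_tool(
  commands=[
    {"tx":-0.012,"ty":-0.0017,"tz":0.004,"wx":0,"wy":0,"wz":0,"fingers":1},
    {"tx":-0.023,"ty":-0.0033,"tz":0.007,"wx":0,"wy":0,"wz":0,"fingers":1},
    {"tx":-0.03,"ty":-0.0043,"tz":0.009,"wx":0,"wy":0,"wz":0,"fingers":1},
    {"tx":-0.036,"ty":-0.0051,"tz":0.01,"wx":0,"wy":0,"wz":0,"fingers":1},
    {"tx":-0.044,"ty":-0.0062,"tz":0.011,"wx":0,"wy":0,"wz":0,"fingers":1},
    {"tx":-0.052,"ty":-0.0074,"tz":0.012,"wx":0,"wy":0,"wz":0,"fingers":1},
    {"tx":-0.059,"ty":-0.0084,"tz":0.013,"wx":0,"wy":0,"wz":0,"fingers":1},
  ],
)

```text
time_s: 15.05
tool_pos: [0.66, 0.1297, 0.1978]
tcp_rot: [-3.142, 0.0, 1.712]
contact_force: [1.2, 0.2, -0.4]
opening: 0.005
grip_force: 0.4
```

```bash
python3 - <<'E'
from h import *
s=sense();print(s['tool_pos'],s['contact_force'])
for n in ('scene','side'):
    c=capture(n); I=c['img'].astype(int)
    # expected tab for various angle
    for th in (96,80,70):
        t=np.radians(th);X=-.155*np.cos(t)+.02*np.sin(t);Z=.155*np.sin(t)+.02*np.cos(t)+.0565
        p=proj(c,[.6424+X*.99,.1272+X*.141,Z]); x,y=np.round(p).astype(int); r=I[y-6:y+7,x-7:x+8]; print(n,th,p,(r[...,2]-r[...,0]>50).sum())
    print([(np.round(d['pixel']),d['p']) for d in spot_in(n,'cover_tab')])
E
```

```text
[0.66004561 0.12972702 0.19782124] [ 1.18033405  0.21303339 -0.36323578]
scene 96 [255.27140664 237.04526119] 0
scene 80 [269.33446179 223.24382929] 25
scene 70 [277.71285471 216.52715187] 0
[(array([272., 248.]), 0.59), (array([288., 246.]), 0.51), (array([204., 137.]), 0.31)]
side 96 [274.37300084 105.21829484] 8
side 80 [262.65501905 108.08438781] 31
side 70 [255.15933125 111.92093753] 6
[(array([263., 129.]), 0.7)]
```

Contact is at 1.2 N and the cover is at about 80° as planned. I'll continue along the arc.

drive_tool(
  commands=[
    {"tx":-0.0115,"ty":-0.0016,"tz":0.0,"wx":0,"wy":0,"wz":0,"fingers":1},
    {"tx":-0.0228,"ty":-0.0032,"tz":-0.0013,"wx":0,"wy":0,"wz":0,"fingers":1},
    {"tx":-0.034,"ty":-0.0048,"tz":-0.0035,"wx":0,"wy":0,"wz":0,"fingers":1},
    {"tx":-0.0451,"ty":-0.0064,"tz":-0.0066,"wx":0,"wy":0,"wz":0,"fingers":1},
    {"tx":-0.0558,"ty":-0.0079,"tz":-0.0107,"wx":0,"wy":0,"wz":0,"fingers":1},
    {"tx":-0.0662,"ty":-0.0094,"tz":-0.0158,"wx":0,"wy":0,"wz":0,"fingers":1},
    {"tx":-0.076,"ty":-0.0108,"tz":-0.0218,"wx":0,"wy":0,"wz":0,"fingers":1},
    {"tx":-0.0854,"ty":-0.0122,"tz":-0.0285,"wx":0,"wy":0,"wz":0,"fingers":1},
    {"tx":-0.0854,"ty":-0.0122,"tz":-0.0285,"wx":0,"wy":0,"wz":0,"fingers":1},
  ],
)

```text
time_s: 16.15
tool_pos: [0.574, 0.1175, 0.1683]
tcp_rot: [-3.139, -0.0, 1.712]
contact_force: [-0.1, 0.2, -0.6]
opening: 0.0
grip_force: 0.0
```

drive_tool(
  commands=[
    {"tx":-0.0085,"ty":-0.0012,"tz":-0.0077,"wx":0,"wy":0,"wz":0,"fingers":1},
    {"tx":-0.0166,"ty":-0.0023,"tz":-0.0158,"wx":0,"wy":0,"wz":0,"fingers":1},
    {"tx":-0.0237,"ty":-0.0034,"tz":-0.0249,"wx":0,"wy":0,"wz":0,"fingers":1},
    {"tx":-0.0303,"ty":-0.0043,"tz":-0.0344,"wx":0,"wy":0,"wz":0,"fingers":1},
    {"tx":-0.0348,"ty":-0.0049,"tz":-0.0425,"wx":0,"wy":0,"wz":0,"fingers":1},
    {"tx":-0.0389,"ty":-0.0055,"tz":-0.0508,"wx":0,"wy":0,"wz":0,"fingers":1},
    {"tx":-0.0415,"ty":-0.0059,"tz":-0.0575,"wx":0,"wy":0,"wz":0,"fingers":1},
    {"tx":-0.0436,"ty":-0.0062,"tz":-0.0638,"wx":0,"wy":0,"wz":0,"fingers":1},
  ],
)

```text
time_s: 16.95
tool_pos: [0.5317, 0.1114, 0.1049]
tcp_rot: [-3.142, -0.0, 1.712]
contact_force: [0.6, 1.0, 0.9]
opening: -0.001
grip_force: 0.2
```

```bash
python3 - <<'E'
from h import *
s=sense();print(s['tool_pos'],s['contact_force'])
for n in ('scene','side'):
    c=capture(n); I=c['img'].astype(int); o=[]
    for th in range(0,60,5):
        t=np.radians(th);X=-.155*np.cos(t)+.02*np.sin(t);Z=.155*np.sin(t)+.02*np.cos(t)+.0565
        p=proj(c,[.6424+X*.99,.1272+X*.141,Z]); x,y=np.round(p).astype(int); r=I[y-5:y+6,x-5:x+6]; o.append((th,int((r[...,2]-r[...,0]>40).sum())))
    print(n,o)
E
```

```text
[0.53170539 0.11140825 0.10491482] [0.58677142 1.03806961 0.92353666]
scene [(0, 34), (5, 39), (10, 36), (15, 26), (20, 19), (25, 9), (30, 3), (35, 0), (40, 0), (45, 0), (50, 0), (55, 0)]
side [(0, 23), (5, 44), (10, 31), (15, 3), (20, 0), (25, 0), (30, 0), (35, 0), (40, 0), (45, 0), (50, 0), (55, 0)]
```

At about 5°. I'll press down gently to the stop.

drive_tool(
  commands=[
    {"tx":-0.001,"ty":0,"tz":-0.004,"wx":0,"wy":0,"wz":0,"fingers":1},
    {"tx":-0.0025,"ty":0,"tz":-0.008,"wx":0,"wy":0,"wz":0,"fingers":1},
    {"tx":-0.0035,"ty":0,"tz":-0.012,"wx":0,"wy":0,"wz":0,"fingers":1},
    {"tx":-0.0035,"ty":0,"tz":-0.0125,"wx":0,"wy":0,"wz":0,"fingers":1},
    {"tx":-0.0035,"ty":0,"tz":-0.0125,"wx":0,"wy":0,"wz":0,"fingers":1},
  ],
)

```text
time_s: 17.55
tool_pos: [0.5281, 0.1114, 0.0928]
tcp_rot: [-3.141, -0.0, 1.712]
contact_force: [-0.6, 0.4, -0.7]
opening: -0.001
grip_force: 0.0
```

drive_tool(
  commands=[
    {"tx":0,"ty":0,"tz":-0.0007,"wx":0,"wy":0,"wz":0,"fingers":1},
    {"tx":0,"ty":0,"tz":-0.0014,"wx":0,"wy":0,"wz":0,"fingers":1},
    {"tx":0,"ty":0,"tz":-0.0014,"wx":0,"wy":0,"wz":0,"fingers":1},
  ],
)

```text
time_s: 17.85
tool_pos: [0.5283, 0.1114, 0.0916]
tcp_rot: [3.141, -0.0, 1.712]
contact_force: [-0.0, -0.6, 0.2]
opening: 0.001
grip_force: 0.1
```

drive_tool(
  commands=[
    {"tx":0,"ty":0,"tz":-0.0007,"wx":0,"wy":0,"wz":0,"fingers":1},
    {"tx":0,"ty":0,"tz":-0.0014,"wx":0,"wy":0,"wz":0,"fingers":1},
    {"tx":0,"ty":0,"tz":-0.0014,"wx":0,"wy":0,"wz":0,"fingers":1},
  ],
)

```text
time_s: 18.15
tool_pos: [0.5284, 0.1115, 0.0914]
tcp_rot: [3.141, 0.0, 1.712]
contact_force: [-5.5, -0.7, 15.3]
opening: -0.001
grip_force: 7.7
```

It has come to a firm stop at 15 N. I'll lift off and check.

drive_tool(
  commands=[
    {"tx":0,"ty":0,"tz":0.01,"wx":0,"wy":0,"wz":0,"fingers":1},
    {"tx":0,"ty":0,"tz":0.04,"wx":0,"wy":0,"wz":0,"fingers":1},
    {"tx":0,"ty":0,"tz":0.09,"wx":0,"wy":0,"wz":0,"fingers":1},
    {"tx":-0.02,"ty":0,"tz":0.14,"wx":0,"wy":0,"wz":0,"fingers":1},
    {"tx":-0.04,"ty":0,"tz":0.18,"wx":0,"wy":0,"wz":0,"fingers":1},
    {"tx":-0.04,"ty":0,"tz":0.18,"wx":0,"wy":0,"wz":0,"fingers":1},
    {"tx":-0.04,"ty":0,"tz":0.18,"wx":0,"wy":0,"wz":0,"fingers":1},
  ],
)

```text
time_s: 18.85
tool_pos: [0.4887, 0.1115, 0.2714]
tcp_rot: [3.139, 0.0, 1.712]
contact_force: [0.3, 0.6, 0.0]
opening: 0.0
grip_force: 0.0
```

```bash
python3 - <<'E'
from strip import *
s=sense();print(s['time_s'],s['tool_pos'],s['contact_force'])
C={n:capture(n) for n in ('scene','side','wrist')}
T=lambda th:(lambda t:[.6424+(-.155*np.cos(t)+.02*np.sin(t))*.99,.1272+(-.155*np.cos(t)+.02*np.sin(t))*.141,.155*np.sin(t)+.02*np.cos(t)+.0565])(np.radians(th))
R=[]
for n,c in C.items():
    I=c['img'].astype(int); x,y=np.round(proj(c,T(2))).astype(int); w=13 if n!='wrist' else 32
    m=np.zeros(I.shape[:2],np.uint8); m[y-w:y+w,x-w:x+w]=(I[...,2]-I[...,0]>60)[y-w:y+w,x-w:x+w]
    k,l,st,ce=cv2.connectedComponentsWithStats(m)
    print(n,[np.round(proj(c,T(t)),1).tolist() for t in (0,3,6)],[(np.round(ce[i],1).tolist(),st[i].tolist()) for i in range(1,k) if st[i,4]>8])
E
```

```text
18.85 [0.48871154 0.1115008  0.27140746] [0.31129892 0.5996937  0.04595197]
scene [[307.2, 217.9], [307.2, 216.3], [307.1, 214.9]] [([307.6, 217.2], [303, 214, 11, 8, 24])]
side [[222.5, 166.1], [222.7, 163.5], [223.0, 160.9]] [([222.4, 165.9], [218, 163, 10, 7, 29])]
wrist [[257.1, 170.5], [258.4, 172.6], [260.2, 174.7]] [([228.0, 146.9], [226, 140, 5, 15, 74]), ([255.8, 169.5], [250, 152, 12, 37, 407]), ([227.7, 185.6], [226, 182, 5, 8, 35])]
```

The tab sits at its shut position (0°) in all three views, and the robot is clear. Handing in.

```bash
python3 -c "
from bench import *
print(close_job())"
```

```text
the job is handed in; nothing more can be done
None
```

The blue-capped strip is seated flange-down in the front row, the clear cover is shut, and I handed the job in at about 19 s; no verdict came back.

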